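# Set the hotplate dial under the pot

## Task

The tall pot stands on one of the two plates of the table-top hotplate. Turn the dial in front of that plate clockwise, click by click, to level 4 (the fourth dot after the off line), and let go of it. Leave the dial of the shallow pan as it is, and do not shift the pot.

Things in the scene. Friction and masses are not known exactly. Their poses are not given: they have to be found in the camera images.
- hotplate: Aluminium double hotplate fixed on the worktop, 240 mm deep (x), 400 wide (y), deck 45 mm up. Origin: centre of its underside; x away from the robot, y left. Dark plates 124 mm across at x 45, y +100 (left) and -100 (right); a dial before each, with printed marks round it, clockwise: a line (off), then five growing dots. One plate bears the pot, the other a shallow pan, 140 wide, 30 high.
- pot: The tall open steel pot, 104 mm across, 80 mm high (rim 135 mm above the worktop), two small ear handles reaching 69 mm from its axis. Origin: centre of its underside; z up. Loose. Stands mid-plate: at y about +100 mm (left) or -100 mm (right) in the hotplate's frame.
- dial_left (a joint): The left plate's dial, clicking every 0.419 rad (24 deg); upright axis at x -85, y +100 mm in the hotplate's frame. Angle in rad, growing CLOCKWISE from above: 0 = off (stop), 0.419 = level 1, 0.838 = 2, 1.257 = 3, 1.676 = 4, 2.094 = 5 (stop). Starts at level 1 or 2. Let go between clicks, it springs into the nearest; passing a click takes 0.07 N m.
- dial_right (a joint): The right plate's dial, clicking every 0.419 rad (24 deg); upright axis at x -85, y -100 mm in the hotplate's frame. Angle in rad, growing CLOCKWISE from above: 0 = off (stop), 0.419 = level 1, 0.838 = 2, 1.257 = 3, 1.676 = 4, 2.094 = 5 (stop). Starts at level 1 or 2. Let go between clicks, it springs into the nearest; passing a click takes 0.07 N m.
- dial_left_pointer (a point): Pointer end (white line) of the left dial's upright grip bar, 22 mm from the axis, 72 mm above the worktop; x axis points outward. Bar: 44 mm long, 13 thick, centred on the axis, 55 to 85 mm above the worktop, on a black disc 48 mm across. Pointer yaw in the hotplate's frame = +60 deg minus the dial's angle (0 = away from the robot; +36 at level 1, -36 at 4).
- dial_right_pointer (a point): Pointer end (white line) of the right dial's upright grip bar, 22 mm from the axis, 72 mm above the worktop; x axis points outward. Bar: 44 mm long, 13 thick, centred on the axis, 55 to 85 mm above the worktop, on a black disc 48 mm across. Pointer yaw in the hotplate's frame = +60 deg minus the dial's angle (0 = away from the robot; +36 at level 1, -36 at 4).

How it is judged:
By the outcome, as a careful person would: the job done as asked, in the order asked, and still so for the second after the job is handed in, with the robot touching nothing.
It also fails if it takes over 35 s, if anything falls off the work surface, if the arm or the gripper's body presses on something with over 40 N, if the wrist force passes 120 N, or if a joint passes its speed limit or range.

## Robot

A 6-joint arm with a two-finger parallel gripper is mounted at the origin on a cart in front of the work surface, level with it; the furniture and walls round the work are solid. World frame = base frame: x ahead of the robot, y to its left, z up, the work surface at z = 0. Lengths are in mm, angles in rad, forces in N, time in s.
With the tool pointing down it reaches from about 350 to 775 mm from the base axis. Payload 7.3 kg.
Tool frame: the origin (TCP) lies on the front face of the gripper's body, between the roots of the fingers; the fingertips stand 66 mm ahead of it and the grasp point (between the pads) lies 47 mm ahead of it (bot.tip_extent is the distance from the TCP to the fingertips, in mm); z points along the fingers, y is the line along which they close (so a half turn about z gives the same grasp; the last joint's range is limited). The gripper opens to 92 mm and grips with 3 to 60 N. Pads are 19 mm wide; open, the fingers measure 130 mm over their backs; the gripper's body (75 mm by 190 mm) begins 47 mm behind the grasp point.
Start: joints at [-1.452, 0.342, 1.524, -0, 1.275, -0.146], TCP at [137.422, -506.709, 292.241] pointing down, gripper open.
Joint ranges: [-2.53, 2.53], [-0.77, 2.02], [0.04, 2.7], [-1, 4.14], [0.28, 2.66], [-3.11, 3.11]. Speed limits (rad/s): [2.57, 2.57, 3.14, 3.14, 3.14, 3.14].

## Interface

Orientations are given as [roll, pitch, yaw] about the fixed x, y, z axes, in that order (R = Rz(yaw) Ry(pitch) Rx(roll)).
In Python, from plant import readout, viewer, order, bot gives the robot as it stands.
- The arm moves only by the shell command python3 -m creep 'ROWS'. ROWS is text: rows parted by semicolons, each of 7 numbers parted by spaces: the shift along the world's x, y, z in m, then the turn, a rotation vector about the world's x, y, z in rad, then the opening in per cent of the stroke, from 0 (shut) to 100 (fully open). A call has 1 to 8 rows; each row shifts and turns the commanded pose from where the row before left it; what a row does not reach is not made up. A row lasts 1/12 s, in which the tool goes at most 41.7 mm and 7.16 degrees, less where a joint would pass 70% of its speed; a pose out of reach is approached as far as the arm can. A call is refused whole if a number of a shift passes 0.0417 or a number of a turn 0.125, either way. A call with a gripper value outside its range is refused whole. The fingers move at their own pace and stop on an object; the grip force is fixed at half the most. Time passes only in rows, so rows that do not move let the fingers close. It gives the time, the measured TCP pose, the force, the opening and the grip force at its end, in the units of the state.
- readout.get_obs(): the state, without advancing time (a new reading comes with each control period).
- viewer.capture(name): name is "side" or "top" or "wrist"; returns the picture (480x640x3 uint8, red, green, blue); there is no depth.
- viewer.camera_info(name): a dict with "fx", "fy", "cx", "cy" (pixels), "origin" and "rotation" of the camera in the world. Camera axes: x right, y up, looking along -z (the intrinsics and any distortion apply to the point x, -y, -z); pixel columns grow to the right and rows downward; lengths in mm; the calibration is good to about 2 mm. A picture is of the moment at which its call begins: read the wrist's pose just before it. camera_info takes no time and is no camera call; for the wrist camera it gives the pose at the moment of the call.
- order.close_job(): hands the job in; it is judged then, once.
The state is a dict: "time": time; "joint_positions": joint angles; "dq": joint speeds; "tau": joint torques, N m; "tool_pos": TCP position; "tcp_rot": TCP orientation; "contact_force": force on the tool from outside, world axes, zero at the start; "moment": the same for the moment, N m; "grip_width": finger opening in mm; "finger_force": force on a finger pad.
Only numpy, scipy, OpenCV 4.12 (cv2) and the standard library are available. Lean on these libraries where they do the work, as an engineer would, in place of code of your own. Each camera call takes 0.05 s, during which the arm holds its last target. There are 200 camera calls.

## Working session

There is one attempt and no reset: what is moved stays moved. The work goes in short steps, Python scripts to look and compute and a shell command to move; the robot and the scene stay as the last step left them, time stands still between calls to the robot, and variables do not carry over. Pictures are saved under pics/ and viewed, at most 10 in all, crops included, and the job is handed in when it is done.

```bash
mkdir -p pics; python3 - <<'E'
from plant import readout, viewer
import cv2, numpy as np
for n in("top","side"):
    cv2.imwrite(f"pics/{n}0.png",viewer.capture(n)[:,:,::-1]); i=viewer.camera_info(n);print(n,{k:np.round(v,3).tolist() if not isinstance(v,str) else v for k,v in i.items()})
o=readout.get_obs();print(o['time'],o['tool_pos'],o['tcp_rot'])
E
```

```text
top {'fx': 597.58, 'fy': 597.58, 'cx': 317.371, 'cy': 231.988, 'origin': [467.051, -223.255, 933.851], 'rotation': [0.095, -0.023, -1.547]}
side {'fx': 469.463, 'fy': 469.463, 'cx': 325.865, 'cy': 238.148, 'origin': [261.902, -882.223, 497.144], 'rotation': [1.034, 0.016, -0.398]}
0.1 [ 137.38709192 -506.42468593  291.58886379] [-3.14016544e+00 -2.01964023e-04  2.64775600e-01]
```

View pics/top0.png

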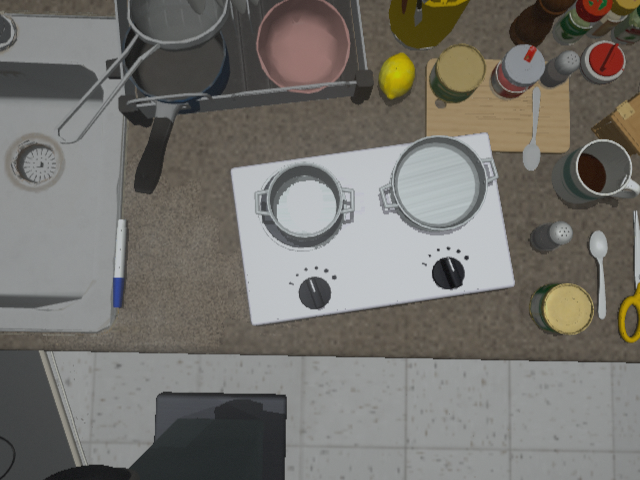

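View pics/side0.png

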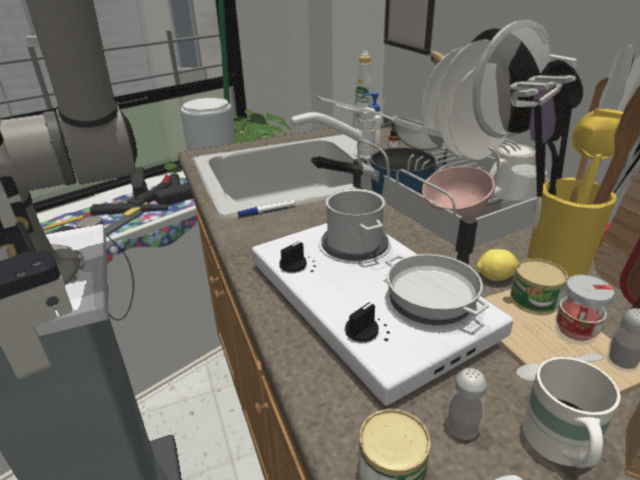

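The top picture shows the tall pot on the left plate (305,205) and the pan on the right (438,183). The left dial is at about (315,293), the right one at (448,273). The side view agrees.

```bash
cat > h.py <<'E'
import numpy as np, cv2
from scipy.spatial.transform import Rotation as R
from plant import readout, viewer
def ray(info,u,v,z):
    r=np.asarray(info['rotation']); M=r if r.shape==(3,3) else R.from_euler('xyz',r).as_matrix()
    d=M@np.array([(u-info['cx'])/info['fx'],-(v-info['cy'])/info['fy'],-1.]); o=np.array(info['origin'])
    return o+d*(z-o[2])/d[2]
E
python3 - <<'E'
from h import *
im=cv2.imread('pics/top0.png'); i=viewer.camera_info('top')
print({k:i[k] for k in i if k not in('fx','fy','cx','cy','origin','rotation')})
hsv=cv2.cvtColor(im,cv2.COLOR_BGR2HSV)
m=((hsv[...,2]>185)&(hsv[...,1]<40)).astype(np.uint8); m[:, :225]=0; m[340:]=0; m[:,520:]=0;m[:130]=0
m=cv2.morphologyEx(m,cv2.MORPH_OPEN,np.ones((5,5)))
c=max(cv2.findContours(m,cv2.RETR_EXTERNAL,cv2.CHAIN_APPROX_NONE)[0],key=cv2.contourArea)
h=cv2.convexHull(c); a=cv2.approxPolyDP(h,8,True)[:,0]; print(a.tolist())
P=np.array([ray(i,u,v,45) for u,v in a]);print(P.round(1),[np.linalg.norm(P[k]-P[k-1]).round(1) for k in range(len(P))], P.mean(0).round(1))
for x0,y0 in((285,265),(418,245)):
    g=im[y0:y0+60,x0:x0+62].max(2); mm=(g<70).astype(np.uint8)
    n,l,s,ce=cv2.connectedComponentsWithStats(mm); k=1+s[1:,4].argmax(); u,v=ce[k]+[x0,y0]; print(s[k],u,v,ray(i,u,v,55).round(1))
cr=np.hstack([cv2.resize(im[y0:y0+60,x0:x0+62],None,fx=6,fy=6,interpolation=2) for x0,y0 in((285,262),(418,242))]);cv2.imwrite('pics/d.png',cr)
E
```

```text
{}
[[496, 187], [512, 284], [252, 321], [233, 169], [403, 146]]
[[ 628.1 -510.4   45. ]
 [ 482.1 -533.8   45. ]
 [ 418.7 -148.3   45. ]
 [ 644.5 -112.1   45. ]
 [ 687.3 -368.4   45. ]] [np.float64(153.9), np.float64(147.8), np.float64(390.6), np.float64(228.7), np.float64(259.8)] [ 572.1 -334.6   45. ]
[ 17  13  28  31 364] 317.42857142857144 296.07142857142856 [ 457.5 -243.4   55. ]
[ 14  13  32  31 750] 447.67466666666667 273.5826666666667 [ 495.  -434.8   55. ]
```

View pics/d.png

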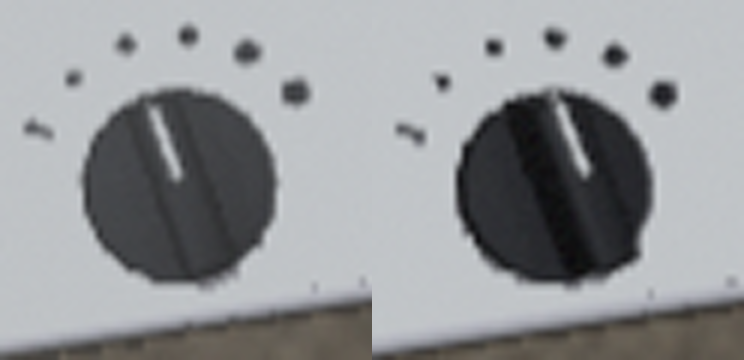

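Both discs are clean: left disc centre at about crop (180,186), i.e. pixel (315.0,293.0); right disc at about pixel (448.5,273). Both pointers stand at the second dot, so level 2. Next I compute the position and yaws.

```bash
python3 - <<'E'
from h import *
i=viewer.camera_info('top')
L=ray(i,315,293,55);Rr=ray(i,448.5,273,55); d=L-Rr
print(L,Rr,np.linalg.norm(d)); hy=np.degrees(np.arctan2(-d[0],d[1]));print('hot yaw',hy)
a=ray(i,285+150/6,262+105/6,85);b=ray(i,285+178/6,262+180/6,85);p=a-b;y=np.degrees(np.arctan2(p[1],p[0]));print('ptr yaw',y,'rel',y-hy,a)
print('inner end of line to ',b)
o=readout.get_obs();print(o['tool_pos'],o['tcp_rot'],L-o['tool_pos'])
w=viewer.camera_info('wrist');print(w)
E
```

```text
[ 461.88993077 -239.76612921   55.        ] [ 495.86381474 -436.01076757   55.        ] 199.16370872800306
hot yaw 9.82170041745692
ptr yaw 21.9438406985359 rel 12.12214028107898 [ 480.91406748 -231.66599733   85.        ]
inner end of line to  [ 463.46097156 -238.69761428   85.        ]
[ 137.38709192 -506.42468593  291.58886379] [-3.14016544e+00 -2.01964023e-04  2.64775600e-01] [ 324.50283884  266.65855672 -236.58886379]
{'fx': 431.6887901349332, 'fy': 431.6887901349332, 'cx': 322.303426934319, 'cy': 247.1117928294506, 'origin': array([ 204.31838497, -488.05175873,  384.27096471]), 'rotation': array([-2.60682852e-01,  8.33932733e-04, -1.30439576e+00])}
```

```bash
python3 -m creep '.02 .015 0 0 0 0.03 100;.03 .025 0 0 0 .03 100;.03 .025 0 0 0 .03 100;.03 .025 0 0 0 .028 100;.03 .025 0 0 0 0 100;.03 .025 0 0 0 0 100;.03 .025 0 0 0 0 100;.03 .025 0 0 0 0 100'; python3 -m creep '.03 .025 0 0 0 0 100;.03 .025 0 0 0 0 100;.025 .02 -.02 0 0 0 100;.01 .0067 -.02 0 0 0 100;0 0 0 0 0 0 100;0 0 0 0 0 0 100'
python3 - <<'E'
from h import *
o=readout.get_obs(); w=viewer.camera_info('wrist'); im=viewer.capture('wrist')[:,:,::-1]; cv2.imwrite('pics/w1.png',im)
import pickle; pickle.dump(w,open('w1.pkl','wb')); print(o['time'],o['tool_pos'],o['tcp_rot'])
E
```

```text
time: 0.77
tool_pos: [368.5, -315.1, 292.1]
tcp_rot: [-3.141, 0.0, 0.383]
contact_force: [0.3, 0.0, -0.2]
grip_width: 91.7
finger_force: 0.0
time: 1.27
tool_pos: [462.2, -239.3, 251.2]
tcp_rot: [-3.139, 0.002, 0.385]
contact_force: [-1.0, -0.6, 0.5]
grip_width: 92.2
finger_force: 0.0
1.2667 [ 462.1620954  -239.25610054  251.1572343 ] [-3.13903178e+00  2.08611961e-03  3.84674048e-01]
```

View pics/w1.png

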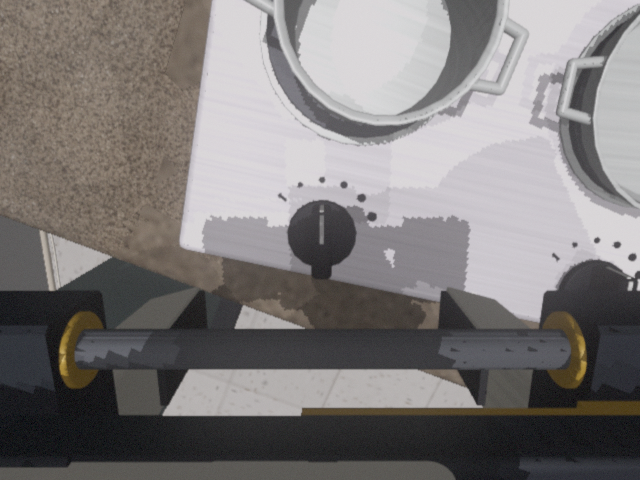

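The wrist view has the left dial disc at about (322,233). Its white line runs vertically at column 321, parallel to the tool's x axis and centred between the fingers.

```bash
python3 - <<'E'
from h import *
import pickle; w=pickle.load(open('w1.pkl','rb'))
for u,v,z in((322,233,55),(321,206,85),(321,243,85)): print(ray(w,u,v,z).round(1))
E
```

```text
[ 463.7 -237.8   55. ]
[ 485.6 -228.4   85. ]
[ 464.1 -237.1   85. ]
```

```bash
python3 -m creep '.001 .0005 -.025 0 0 0 50;0 0 -.03 0 0 0 50;0 0 -.03 0 0 0 50;0 0 -.025 0 0 0 50;0 0 -.014 0 0 0 50;0 0 0 0 0 0 50' && python3 -m creep '0 0 0 0 0 0 0;0 0 0 0 0 0 0;0 0 0 0 0 0 0;0 0 0 0 0 0 0;0 0 0 0 0 0 0;0 0 0 0 0 0 0'
```

```text
time: 1.82
tool_pos: [461.7, -240.1, 126.5]
tcp_rot: [-3.138, 0.002, 0.381]
contact_force: [-0.8, -0.2, 0.0]
grip_width: 56.6
finger_force: 0.0
time: 2.32
tool_pos: [463.5, -239.5, 128.9]
tcp_rot: [3.141, -0.0, 0.383]
contact_force: [-2.2, 9.0, 7.4]
grip_width: 16.2
finger_force: 5.8
```

```bash
python3 -m creep '0 0 0 0 0 0 0;0 0 0 0 0 0 0;0 0 0 0 0 0 0;0 0 0 0 0 0 0'
```

```text
time: 2.65
tool_pos: [462.9, -238.0, 128.7]
tcp_rot: [-3.139, 0.0, 0.383]
contact_force: [-2.8, 5.7, 6.4]
grip_width: 13.0
finger_force: 30.0
```

```bash
python3 -m creep '0 0 0 0 0 -.1 0;0 0 0 0 0 -.1 0;0 0 0 0 0 -.1 0;0 0 0 0 0 -.12 0;0 0 0 0 0 0 0' && python3 -m creep '0 0 0 0 0 -.1 0;0 0 0 0 0 -.1 0;0 0 0 0 0 -.1 0;0 0 0 0 0 -.12 0;0 0 0 0 0 0 0;0 0 0 0 0 0 0'
```

```text
time: 3.07
tool_pos: [463.0, -238.4, 128.7]
tcp_rot: [-3.14, 0.001, -0.043]
contact_force: [-2.8, 6.0, 6.1]
grip_width: 12.5
finger_force: 30.0
time: 3.57
tool_pos: [462.9, -238.7, 128.7]
tcp_rot: [-3.141, 0.002, -0.457]
contact_force: [-2.5, 3.9, 6.3]
grip_width: 12.8
finger_force: 30.0
```

```bash
python3 -m creep '0 0 0 0 0 0 50;0 0 0 0 0 0 50;0 0 0 0 0 0 50;0 0 0 0 0 0 50;0 0 0 0 0 0 50;0 0 0 0 0 0 50' && python3 -m creep '0 0 .02 0 0 0 50;0 0 .03 0 0 0 50;0 0 .035 0 0 0 50;0 0 .035 0 0 0 50;0 0 .03 0 0 0 50;-.03 -.02 0 0 0 0 50;-.03 -.02 0 0 0 0 50;-.03 -.02 0 0 0 0 50'&& python3 -m creep '-.03 -.025 0 0 0 0 50;-.03 -.025 0 0 0 0 50;-.03 -.025 0 0 0 0 50;-.03 -.025 0 0 0 0 50;-.03 -.025 0 0 0 0 50;-.03 -.025 0 0 0 0 50;0 0 0 0 0 0 50;0 0 0 0 0 0 50'
python3 - <<'E'
from h import *
im=viewer.capture('top')[:,:,::-1]; cv2.imwrite('pics/top1.png',im)
old=cv2.imread('pics/top0.png')
cv2.imwrite('pics/c1.png',np.vstack([cv2.resize(x[140:310,240:500],None,fx=1.7,fy=1.7,interpolation=2) for x in (old,im)]))
E
```

```text
time: 4.07
tool_pos: [463.4, -239.6, 128.2]
tcp_rot: [3.141, 0.0, -0.457]
contact_force: [-0.5, 0.2, 0.3]
grip_width: 44.3
finger_force: 0.0
time: 4.73
tool_pos: [372.6, -299.7, 278.8]
tcp_rot: [3.141, -0.001, -0.455]
contact_force: [0.3, -0.2, 0.0]
grip_width: 46.2
finger_force: 0.0
time: 5.4
tool_pos: [191.9, -450.4, 277.9]
tcp_rot: [-3.141, 0.0, -0.461]
contact_force: [0.6, 0.7, 0.4]
grip_width: 46.1
finger_force: 0.0
```

View pics/c1.png

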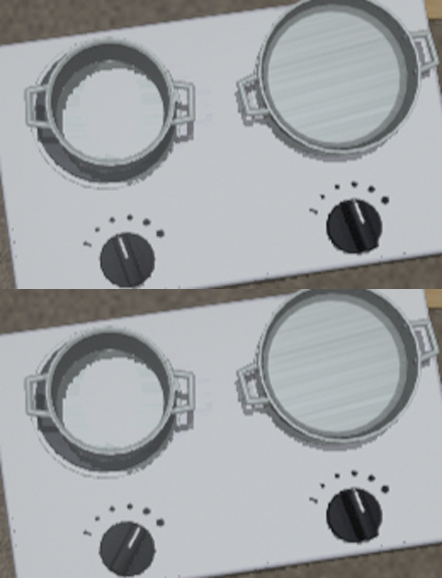

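The lower half shows the left dial (127,548) pointing at the fourth dot. The right dial and the pot are unchanged.

```bash
python3 -c "
from plant import order
print(order.close_job())"
```

```text
the job is handed in; nothing more can be done
None
```

The left dial, in front of the tall pot's plate, was turned clockwise from level 2 to level 4 and let go; in the last top picture the pot and the right dial look unmoved, and the job is handed in.

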